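# Make up two sampling kits on the lab bench

### The arm

A 6-joint arm with a two-finger parallel gripper is mounted at the origin on the work surface. World frame = base frame: x ahead of the robot, y to its left, z up, the work surface at z = 0. Lengths are in m, angles in rad, forces in N, time in s.
With the tool pointing down it reaches from about 0.225 to 0.875 m from the base axis. Payload 3.4 kg.
Tool frame: the origin (TCP) lies at the very end of the fingers, on their centre line; the grasp point (between the pads) lies 19 mm behind it; z points along the fingers, y is the direction in which the jaws open and shut (so a half turn about z gives the same grasp; the last joint's range is limited). The gripper opens to 85 mm and grips with 20 to 120 N. Pads are 22 mm wide; open, the fingers measure 114 mm over their backs; the gripper's body (76 mm by 85 mm) begins 54 mm behind the grasp point. The pads swing forward as they close: fully open they stand 13 mm farther back than shut.
Start: joints at [-1.342, 0.276, 1.505, -0, 1.361, -0.121], TCP at [0.197, -0.54, 0.194] pointing down, gripper open.
Joint ranges: [-2.89, 2.89], [-0.75, 2.08], [0.22, 2.7], [-1.18, 4.32], [0.11, 2.71], [-2.7, 2.7]. Speed limits (rad/s): [2.57, 2.57, 3.14, 3.14, 3.14, 3.14].

### API

Orientations are given as a unit quaternion [w, x, y, z].
In Python, from rig import manip, viewer, job gives the robot as it stands.
- The arm moves only by the shell command python3 -m crank 'ROWS' [OPENING] [FORCE]. ROWS is JSON, a list of rows, each a list of 6 numbers: the shift along the tool's x, y, z in m, then the turn, a rotation vector about the tool's x, y, z in degrees. In form: [[dx, dy, dz, rx, ry, rz], ...]. A call has 1 to 20 rows; each row is the pose to reach, as a shift and turn from the pose measured when the call began, along the tool's axes at that moment; what a row does not reach only later rows make up. A row lasts 1/8 s, in which the tool goes at most 62.5 mm and 10.7 degrees, less where a joint would pass 70% of its speed; a pose out of reach is approached as far as the arm can. A call with a gripper value outside its range is refused whole. OPENING is the opening, from 0 (shut) to 1 (fully open), set as the call begins (- or left out, the last holds). The fingers move at their own pace and stop on an object; FORCE is the grip in N (left out, the last holds). Time passes only in rows, so rows that repeat a pose let the fingers close. It gives the time, the measured TCP pose, the force and the opening at its end, in the units of the state.
- manip.get_state(): the state, without advancing time (a new reading comes with each control period).
- viewer.get_image(name): name is "scene" or "side" or "wrist"; returns a dict with "frame" (384x512x3 uint8, blue, green, red), "range_z" (384x512 float32, m along the optical axis (not along the pixel's ray), 0 where there is no reading), "intrinsics" (3x3 intrinsics, pixels), "world_from_camera" (4x4, takes a point from camera to world coordinates); the wrist camera has in their place "mount" (4x4, takes a point from camera to tool coordinates, whose origin is the TCP and whose axes are the flange's). Camera axes: x right, y up, looking along -z (the intrinsics and any distortion apply to the point x, -y, -z); pixel columns grow to the right and rows downward; lengths in m; the calibration is good to about 2 mm. The wrist camera is an equidistant fisheye: a pixel r from the principal point sees the ray r / f radians off the axis. A picture is of the moment at which its call begins: read the wrist's pose just before it.
- job.sign_off(): hands the job in, once; it reports no verdict.
The state is a dict: "clock": time; "qpos": joint angles; "qd": joint speeds; "effort": joint torques, N m; "position": TCP position; "ee_rot": TCP orientation; "contact_force": force on the tool from outside, world axes, zero at the start; "moment": the same for the moment, N m; "width": finger opening in m.
Only numpy, scipy, OpenCV 4.12 (cv2) and the standard library are available. Lean on these libraries where they do the work, as an engineer would, in place of code of your own. Each camera call takes 0.05 s, during which the arm holds its last target. There are 200 camera calls.

### The job

Make up the two sampling kits from the stock on the bench. The long tray gets a brown bottle in its middle compartment and a white jar in the compartment on either side of it; the short tray gets the other brown bottle and the steel beaker, one in each compartment, either way round. Stand everything upright on the tray floor, set it down without dropping it or knocking anything over, and leave the wash bottle, the mortar and the carton where they are.

Things in the scene. Friction and masses are not known exactly. Their poses are not given: they have to be found in the camera images.
- bottle1_center (a point): Reagent bottle, one of two alike and interchangeable: brown glass with paper label, 40 mm diameter body (straight from the foot to 56 mm up), narrow shoulder, white screw cap 27 mm diameter, 84 mm tall in all, about 0.13 kg, standing loose on the bench. This point: on its axis, half-way up (42 mm above its foot); z up along the axis.
- bottle2_center (a point): Reagent bottle, one of two alike and interchangeable: brown glass with paper label, 40 mm diameter body (straight from the foot to 56 mm up), narrow shoulder, white screw cap 27 mm diameter, 84 mm tall in all, about 0.13 kg, standing loose on the bench. This point: on its axis, half-way up (42 mm above its foot); z up along the axis.
- jar1_center (a point): Sample jar, one of two alike and interchangeable: squat straight-sided white plastic jar with a grey-edged flat lid as wide as the jar, 50 mm diameter, 64 mm tall, about 0.12 kg, standing loose on the bench. This point: on its axis, half-way up (32 mm above its foot); z up along the axis.
- jar2_center (a point): Sample jar, one of two alike and interchangeable: squat straight-sided white plastic jar with a grey-edged flat lid as wide as the jar, 50 mm diameter, 64 mm tall, about 0.12 kg, standing loose on the bench. This point: on its axis, half-way up (32 mm above its foot); z up along the axis.
- beaker_center (a point): The only beaker: plain straight steel cup, open at the top, empty, 56 mm outer diameter, 64 mm tall, wall 3 mm, about 0.15 kg, standing loose on the bench. This point: on its axis, half-way up (32 mm above its foot); z up along the axis.
- long_tray: Long kit tray: shallow aluminium tray, 82 mm by 240 mm, with three square compartments in a row, each 76 x 76 mm inside; fixed to the bench. The floor is 3 mm thick (things stand 3 mm above the bench), all walls and dividers are 3 mm thick and their tops are 12 mm above the bench. Origin: centre of its underside, on the bench; x across the tray, y along the row, z up. Compartment centres at x = 0, y = -79, 0 and +79 mm.
- short_tray: Short kit tray: shallow aluminium tray, 82 mm by 161 mm, with two square compartments in a row, each 76 x 76 mm inside; fixed to the bench. The floor is 3 mm thick (things stand 3 mm above the bench), all walls and dividers are 3 mm thick and their tops are 12 mm above the bench. Origin: centre of its underside, on the bench; x across the tray, y along the row, z up. Compartment centres at x = 0, y = -39.5 and +39.5 mm.
- wash_bottle: Bystander: white plastic wash bottle, 68 mm diameter, blue cap and bent spout, 190 mm tall; its spout reaches 58 mm from its axis along its x; loose. Origin: centre of its underside.
- mortar: Bystander: white porcelain mortar, 90 mm wide at the rim and 50 mm tall, with a pestle leaning in it that reaches 62 mm out along its x, 80 mm up; loose. Origin: centre of its underside.
- carton: Bystander: cardboard carton 80 x 120 x 70 mm (x, y, z), closed, loose. Origin: centre of its underside.
There are look-alikes about, which are no part of the job. What is shaped like the part that bears jar2_center but green or purple is not meant.

How it is judged:
At the end, for the whole second after the job is handed in: Long tray: a bottle in the middle, a jar in each outer compartment. Short tray: the other bottle and the beaker, one per compartment. Each within 20 mm of the compartment centre along both tray axes, standing on the floor (4 mm), upright within 0.1 rad, at rest, released (((x of bottle1_center in the frame of long_tray between -0.02 and 0.02 m and y of bottle1_center in the frame of long_tray between -0.02 and 0.02 m and z of bottle1_center in the frame of long_tray between 0.041 and 0.049 m) or (x of bottle2_center in the frame of long_tray between -0.02 and 0.02 m and y of bottle2_center in the frame of long_tray between -0.02 and 0.02 m and z of bottle2_center in the frame of long_tray between 0.041 and 0.049 m)) and ((x of jar1_center in the frame of long_tray between -0.02 and 0.02 m and y of jar1_center in the frame of long_tray between -0.099 and -0.059 m and z of jar1_center in the frame of long_tray between 0.031 and 0.039 m) or (x of jar2_center in the frame of long_tray between -0.02 and 0.02 m and y of jar2_center in the frame of long_tray between -0.099 and -0.059 m and z of jar2_center in the frame of long_tray between 0.031 and 0.039 m)) and ((x of jar1_center in the frame of long_tray between -0.02 and 0.02 m and y of jar1_center in the frame of long_tray between 0.059 and 0.099 m and z of jar1_center in the frame of long_tray between 0.031 and 0.039 m) or (x of jar2_center in the frame of long_tray between -0.02 and 0.02 m and y of jar2_center in the frame of long_tray between 0.059 and 0.099 m and z of jar2_center in the frame of long_tray between 0.031 and 0.039 m)) and ((((x of bottle1_center in the frame of short_tray between -0.02 and 0.02 m and y of bottle1_center in the frame of short_tray between 0.0195 and 0.0595 m and z of bottle1_center in the frame of short_tray between 0.041 and 0.049 m) or (x of bottle2_center in the frame of short_tray between -0.02 and 0.02 m and y of bottle2_center in the frame of short_tray between 0.0195 and 0.0595 m and z of bottle2_center in the frame of short_tray between 0.041 and 0.049 m)) and (x of beaker_center in the frame of short_tray between -0.02 and 0.02 m and y of beaker_center in the frame of short_tray between -0.0595 and -0.0195 m and z of beaker_center in the frame of short_tray between 0.031 and 0.039 m)) or (((x of bottle1_center in the frame of short_tray between -0.02 and 0.02 m and y of bottle1_center in the frame of short_tray between -0.0595 and -0.0195 m and z of bottle1_center in the frame of short_tray between 0.041 and 0.049 m) or (x of bottle2_center in the frame of short_tray between -0.02 and 0.02 m and y of bottle2_center in the frame of short_tray between -0.0595 and -0.0195 m and z of bottle2_center in the frame of short_tray between 0.041 and 0.049 m)) and (x of beaker_center in the frame of short_tray between -0.02 and 0.02 m and y of beaker_center in the frame of short_tray between 0.0195 and 0.0595 m and z of beaker_center in the frame of short_tray between 0.031 and 0.039 m))) and angle between each of bottle1_center, bottle2_center, jar1_center, jar2_center, beaker_center's own z axis and vertical below 0.1 rad and linear speed of each of bottle1, bottle2, jar1, jar2, beaker below 0.02 m/s); the robot touches nothing.
It fails at once if the wash bottle, mortar or carton is moved more than 20 mm (distance of any of wash_bottle, mortar, carton from where it was at the start of the episode above 0.02 m).
It fails at once if a kit thing is dropped or struck: out of the fingers and low over the bench it goes faster than 0.7 m/s (a fall of 25 mm) ((linear speed of bottle1 above 0.7 m/s and contact force between the fingers and bottle1 below 0.05 N and height (world z) of bottle1_center below 0.12 m) or (linear speed of bottle2 above 0.7 m/s and contact force between the fingers and bottle2 below 0.05 N and height (world z) of bottle2_center below 0.12 m) or (linear speed of jar1 above 0.7 m/s and contact force between the fingers and jar1 below 0.05 N and height (world z) of jar1_center below 0.12 m) or (linear speed of jar2 above 0.7 m/s and contact force between the fingers and jar2 below 0.05 N and height (world z) of jar2_center below 0.12 m) or (linear speed of beaker above 0.7 m/s and contact force between the fingers and beaker below 0.05 N and height (world z) of beaker_center below 0.12 m)).
It fails at once if a kit thing is knocked over (leans more than 1 rad) (angle between any of bottle1_center, bottle2_center, jar1_center, jar2_center, beaker_center's own z axis and vertical above 1 rad).
It also fails if it takes over 125 s, if anything falls off the work surface, if the arm or the gripper's body presses on something with over 40 N, if the wrist force passes 120 N, or if a joint passes its speed limit or range.

## Working session

There is one attempt and no reset: what is moved stays moved. The work goes in short steps, Python scripts to look and compute and a shell command to move; the robot and the scene stay as the last step left them, time stands still between calls to the robot, and variables do not carry over. Pictures are saved under pics/ and viewed, about 12 in all and at most 16, crops included, and the job is handed in when it is done.

```bash
ls; mkdir -p pics
python3 - <<'E'
from rig import manip, viewer
import cv2,numpy as np
s=manip.get_state();print(s['clock'],s['position'],s['ee_rot'],s['width'])
for n in ("scene","side"):
    d=viewer.get_image(n);cv2.imwrite(f"pics/{n}0.png",cv2.resize(d["frame"],(800,600),interpolation=cv2.INTER_CUBIC))
    np.savez(f"{n}0.npz",**d);print(n,d["intrinsics"],d["world_from_camera"].round(3),list(d), (d["range_z"]>0).mean())
E
```

```text
pics
0.0 [ 0.19686944 -0.53960506  0.19272831] [-9.30702994e-04  9.84749728e-01  1.73974431e-01 -6.34497009e-05] 0.08541100541872597
scene [[459.5133215    0.         251.12283051]
 [  0.         459.5133215  195.92824317]
 [  0.           0.           1.        ]] [[-0.853 -0.323  0.411  1.045]
 [ 0.523 -0.538  0.661  0.802]
 [ 0.008  0.779  0.627  0.703]
 [ 0.     0.     0.     1.   ]] ['frame', 'range_z', 'intrinsics', 'world_from_camera'] 0.99603271484375
side [[405.12527124   0.         252.97082145]
 [  0.         405.12527124 192.36870925]
 [  0.           0.           1.        ]] [[-0.814  0.379 -0.44   0.194]
 [-0.58  -0.56   0.592  0.614]
 [-0.022  0.737  0.675  0.655]
 [ 0.     0.     0.     1.   ]] ['frame', 'range_z', 'intrinsics', 'world_from_camera'] 0.9960276285807291
```

View pics/scene0.png

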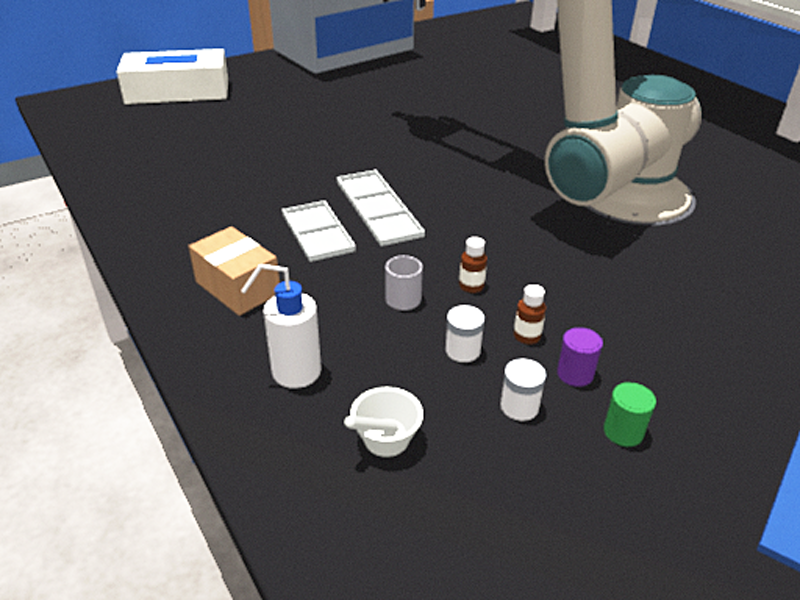

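View pics/side0.png

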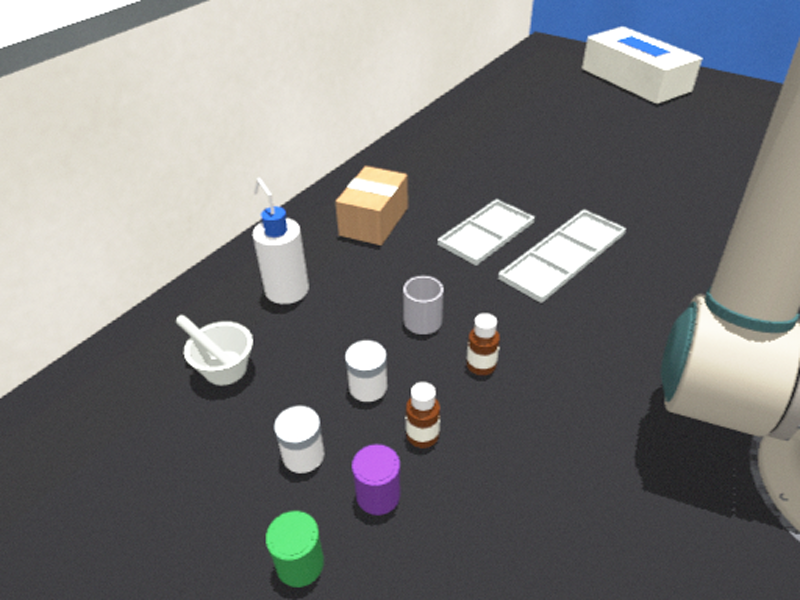

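The scene picture (800x600) shows these candidates:
- **Bottles:** brown at (473,265) and (531,313).
- **Jars:** white at (464,333) and (523,389). The look-alikes are purple (580,357) and green (630,413). Other white things are the wash bottle (292,340) and the mortar (386,420).
- **Beaker:** grey at (403,282).
- **Trays:** long (380,206), short (318,230).

The side view agrees. I choose the two white jars with grey lids. Next I measure in both views.

```bash
cat > h.py <<'E'
import numpy as np, cv2
def cloud(d):
    K=d["intrinsics"];z=d["range_z"];v,u=np.mgrid[0:z.shape[0],0:z.shape[1]]
    p=np.stack([(u-K[0,2])/K[0,0]*z,-(v-K[1,2])/K[1,1]*z,-z],-1)
    T=d["world_from_camera"];w=p@T[:3,:3].T+T[:3,3];w[z<=0]=np.nan;return w
def blobs(w,lo,hi,x=(0.1,.9),y=(-.75,.65),res=.002):
    m=(w[...,2]>lo)&(w[...,2]<hi)&(w[...,0]>x[0])&(w[...,0]<x[1])&(w[...,1]>y[0])&(w[...,1]<y[1])
    n,l,s,c=cv2.connectedComponentsWithStats(m.astype(np.uint8),connectivity=4)
    return [(l==i) for i in range(1,n) if s[i,4]>40]
E
python3 - <<'E'
from h import *
for n in("scene","side"):
    d=dict(np.load(f"{n}0.npz"));w=cloud(d);print(n)
    g=w[(abs(w[...,2])<.03)&(w[...,0]>.3)&(w[...,0]<.7)&(abs(w[...,1])<.4)];print("bench z",np.median(g[:,2]))
    for m in blobs(w,.006,.25):
        p=w[m];top=np.percentile(p[:,2],97);t=p[p[:,2]>top-.006]
        (cx,cy),r=cv2.minEnclosingCircle(t[:,:2].astype(np.float32))
        R=cv2.minAreaRect(p[:,:2].astype(np.float32))
        v,u=np.argwhere(m).mean(0);K=d["intrinsics"]
        print("px",(u*800/512).round(),(v*800/512).round(),m.sum(),"top",top.round(4),"c",round(cx,4),round(cy,4),"r",round(r,4),"bgr",d["frame"][m].mean(0).astype(int),"rect",np.round(R[0],3),np.round(R[1],3),round(R[2],1))
E
```

```text
scene
bench z 0.002141546813954842
px 595.0 150.0 3351 top 0.2426 c 0.1861 0.0177 r 0.0421 bgr [122 130 124] rect [0.173 0.053] [0.146 0.133] 0.4
px 380.0 206.0 559 top 0.0158 c 0.4542 -0.1989 r 0.1309 bgr [219 221 220] rect [ 0.452 -0.2  ] [0.253 0.09 ] 80.2
px 318.0 229.0 432 top 0.0158 c 0.5879 -0.1856 r 0.0907 bgr [218 220 219] rect [ 0.588 -0.193] [0.181 0.083] 81.8
px 263.0 299.0 4043 top 0.1507 c 0.7942 0.1067 r 0.0366 bgr [166 178 190] rect [ 0.774 -0.012] [0.33  0.107] 89.1
px 473.0 264.0 479 top 0.0867 c 0.448 0.0819 r 0.0146 bgr [128 142 164] rect [0.451 0.084] [0.036 0.039] 27.9
px 403.0 280.0 707 top 0.0662 c 0.5616 0.0539 r 0.0304 bgr [151 145 150] rect [0.562 0.056] [0.058 0.056] 80.0
px 530.0 314.0 570 top 0.0865 c 0.4491 0.223 r 0.016 bgr [130 144 166] rect [0.453 0.226] [0.036 0.039] 19.6
px 464.0 331.0 725 top 0.068 c 0.5505 0.201 r 0.0274 bgr [204 204 206] rect [0.551 0.202] [0.054 0.051] 64.8
px 580.0 354.0 806 top 0.0677 c 0.4454 0.3218 r 0.0278 bgr [157  60 123] rect [0.446 0.322] [0.054 0.051] 47.5
px 523.0 387.0 873 top 0.0679 c 0.5527 0.3294 r 0.0269 bgr [20
[... 1170 characters left out ...]
 [0.446 0.084] [0.039 0.035] 38.8
px 216.0 349.0 1385 top 0.0716 c 0.7791 0.2954 r 0.0125 bgr [219 224 222] rect [0.733 0.287] [0.087 0.09 ] 56.7
px 365.0 369.0 835 top 0.0661 c 0.5514 0.2006 r 0.0266 bgr [210 211 210] rect [0.552 0.201] [0.05  0.051] 30.2
px 422.0 415.0 716 top 0.085 c 0.4497 0.223 r 0.0146 bgr [136 151 172] rect [0.448 0.226] [0.04  0.034] 30.0
px 298.0 437.0 1018 top 0.0659 c 0.5518 0.3296 r 0.0267 bgr [214 214 214] rect [0.552 0.33 ] [0.05  0.053] 54.2
px 375.0 478.0 1092 top 0.0661 c 0.4458 0.3201 r 0.0268 bgr [187  81 152] rect [0.446 0.321] [0.05  0.051] 32.6
px 294.0 547.0 1319 top 0.0659 c 0.4656 0.432 r 0.0264 bgr [104 188  80] rect [0.465 0.433] [0.051 0.052] 62.1
```

```bash
python3 - <<'E'
import cv2
im=cv2.imread('pics/scene0.png')[220:470,370:690];cv2.imwrite('pics/crop1.png',cv2.resize(im,None,fx=2.3,fy=2.3,interpolation=cv2.INTER_CUBIC))
E
cat >> h.py <<'E'
def go(x,y,z,yaw=81):
    "row from the measured pose to a world target with the tool straight down and its x at yaw"
    from rig import manip
    from scipy.spatial.transform import Rotation as R
    s=manip.get_state();A=R.from_quat(s["ee_rot"],scalar_first=True)
    a=np.radians(yaw);c,n=np.cos(a),np.sin(a)
    B=R.from_matrix(np.array([[c,n,0],[n,-c,0],[0,0,-1]]).T)
    print("clk",round(s["clock"],2),"pos",np.round(s["position"],4),"F",np.round(s["contact_force"],1),"w",round(s["width"],4),
      "| row mm",np.round(1000*A.inv().apply(np.array([x,y,z])-s["position"]),1),"deg",np.round((A.inv()*B).as_rotvec(degrees=True),1))
E
python3 -c "from h import go;go(.4485,.0815,.193)"
```

```text
clk 0.1 pos [ 0.1969 -0.5397  0.1928] F [-0.2  0.9  0.3] w 0.0854 | row mm [ 449.2 -497.3    0.7] deg [ -0.1  -0.1 -61. ]
```

View pics/crop1.png

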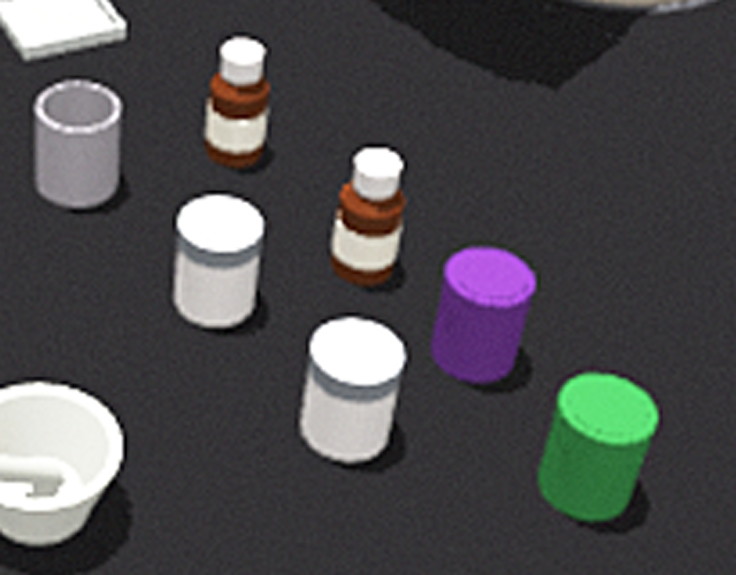

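The crop confirms the choice: white jars with grey-edged lids at crop (219,260) and (352,390), two brown bottles at (238,100) and (367,215), and the beaker at (78,145). The purple (483,315) and green (600,445) ones are left alone. Next I move above the first bottle.

```bash
python3 -m crank '[[0.03,-0.03,0,0,0,-5],[0.07,-0.08,0,0,0,-10],[0.11,-0.12,0,0,0,-17],[0.15,-0.166,0,0,0,-23],[0.19,-0.21,0,0,0,-29],[0.23,-0.255,0,0,0,-35],[0.27,-0.30,0,0,0,-41],[0.31,-0.343,0,0,0,-46],[0.35,-0.388,0,0,0,-51],[0.39,-0.432,0,0,0,-55],[0.42,-0.465,0,0,0,-58],[0.44,-0.487,0,0,0,-60],[0.449,-0.497,0,0,0,-61],[0.449,-0.497,0,0,0,-61],[0.449,-0.497,0,0,0,-61]]' 1 50; python3 -c "from h import go;go(.4485,.0815,.018)"
python3 - <<'E'
from rig import viewer
import cv2
d=viewer.get_image("wrist");cv2.imwrite("pics/wrist1.png",d["frame"]);print(d["intrinsics"],d["mount"].round(3))
E
```

```text
clock: 1.98
position: [0.4479, 0.0801, 0.1936]
ee_rot: [-0.001, 0.761, 0.649, -0.0]
contact_force: [-0.6, -0.4, -0.0]
width: 0.0854
clk 1.98 pos [0.4479 0.0801 0.1936] F [-0.6 -0.4 -0. ] w 0.0854 | row mm [  1.4   0.6 175.6] deg [-0.1 -0.  -0. ]
[[297.31863964   0.         255.00909926]
 [  0.         297.31863964 193.77923375]
 [  0.           0.           1.        ]] [[ 0.001  0.945  0.328  0.085]
 [ 1.    -0.001 -0.    -0.001]
 [ 0.     0.328 -0.945 -0.181]
 [ 0.     0.     0.     1.   ]]
```

View pics/wrist1.png

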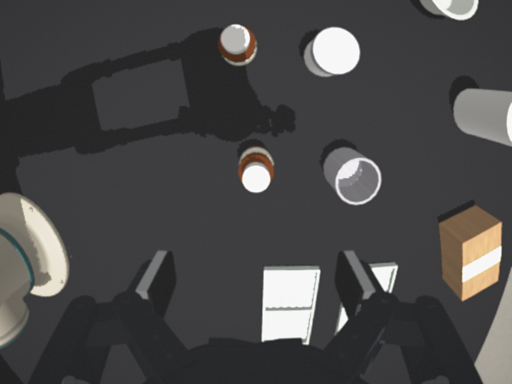

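The wrist view puts the first bottle's cap at (256,178). Cast to cap height, that is 1.4 mm along tool x, the same as the fixed cameras give. The fingers stand clear on both sides. I descend and grasp.

```bash
python3 -m crank '[[0.001,0.0005,0.03,0,0,0],[0.001,0.0005,0.07,0,0,0],[0.001,0.0005,0.11,0,0,0],[0.001,0.0005,0.14,0,0,0],[0.001,0.0005,0.16,0,0,0],[0.001,0.0005,0.172,0,0,0],[0.001,0.0005,0.1755,0,0,0],[0.001,0.0005,0.1755,0,0,0]]' 1 50; python3 -m crank '[[0,0,0,0,0,0],[0,0,0,0,0,0],[0,0,0,0,0,0],[0,0,0,0,0,0],[0,0,0,0,0,0],[0,0,0,0,0,0]]' 0 50; python3 -c "from h import go;go(.455,-.202,.150)"
```

```text
clock: 3.02
position: [0.4489, 0.0809, 0.0186]
ee_rot: [-0.0, 0.761, 0.649, 0.0]
contact_force: [0.2, 0.3, -0.0]
width: 0.0853
clock: 3.78
position: [0.4488, 0.081, 0.0202]
ee_rot: [-0.0, 0.761, 0.649, 0.001]
contact_force: [-3.8, -0.6, 13.3]
width: 0.0287
clk 3.77 pos [0.4488 0.081  0.0202] F [-3.8 -0.6 13.3] w 0.0287 | row mm [-278.3   50.7 -130.1] deg [ 0.  -0.1 -0.1]
```

Width 28.7 mm is less than the 40 mm body and there is 13 N upward, so I look before lifting.

Run:
```python
from rig import viewer,manip
import cv2,numpy as np
a=viewer.get_image("side")["frame"][130:290,230:390];b=viewer.get_image("scene")["frame"][90:250,220:380]
cv2.imwrite("pics/g1.png",cv2.resize(np.hstack([a,b]),(800,400),interpolation=cv2.INTER_CUBIC))
s=manip.get_state();print(s["width"],s["contact_force"],s["position"])
```

```text
0.028522538795755767 [-3.42757205  0.72677798 14.86252513] [0.4488218  0.08102327 0.02018308]
```

View pics/g1.png

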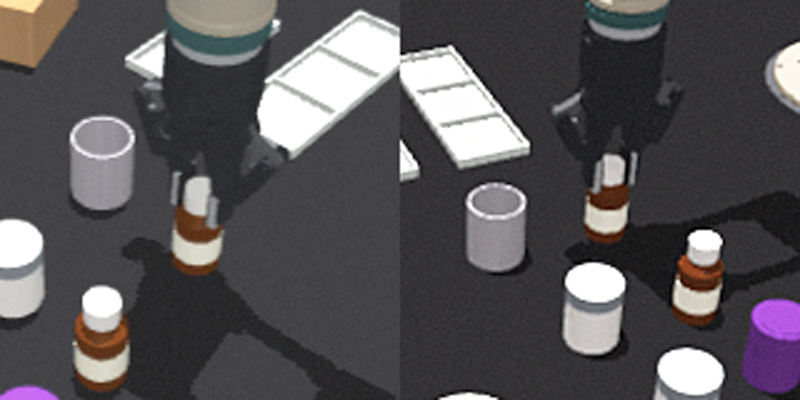

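The picture shows the fingertips at the shoulder and cap (left panel about (210,215)), some 30 mm higher than the stated TCP. I open and measure the real tip height in the point clouds.

```bash
python3 -m crank '[[0,0,0,0,0,0],[0,0,0,0,0,0],[0,0,0,0,0,0],[0,0,0,0,0,0],[0,0,0,0,0,0]]' 1 50
cat >> h.py <<'E'
def tips(cx,cy,views=("scene","side")):
    from rig import viewer
    for n in views:
        d=viewer.get_image(n);w=cloud(d);q=w[...,:2]-[cx,cy]
        a=np.radians(81);t=q@[np.sin(a),-np.cos(a)];s=q@[np.cos(a),np.sin(a)]
        for sg in(-1,1):
            m=(sg*t>.036)&(sg*t<.07)&(abs(s)<.018)&(w[...,2]>.012)&(w[...,2]<.2)
            print(n,"finger",sg,m.sum(),np.round(np.sort(w[...,2][m])[:12:3],4), "t",np.round(sg*np.median(t[m]),3) if m.any() else None)
        r=np.hypot(*np.moveaxis(q,-1,0));m=(r<.02)&(w[...,2]>.012)&(w[...,2]<.1)
        print(n,"object",m.sum(),"top",np.round(np.nanmax(w[...,2][m]),4) if m.any() else None)
E
python3 -c "
from h import *
tips(.4488,.081);go(.4485,.0815,.018)"
```

```text
clock: 4.5
position: [0.4488, 0.081, 0.02]
ee_rot: [-0.0, 0.761, 0.649, 0.0]
contact_force: [0.5, 0.3, -0.2]
width: 0.0855
scene finger -1 385 [0.073  0.0743 0.0766 0.0779] t 0.055
scene finger 1 487 [0.0728 0.0764 0.0783 0.0803] t 0.053
scene object 388 top 0.0887
side finger -1 717 [0.0717 0.0769 0.0784 0.0797] t 0.051
side finger 1 492 [0.0704 0.0732 0.0746 0.0751] t 0.055
side object 496 top 0.0867
clk 4.6 pos [0.4488 0.081  0.0201] F [-0.2 -1.2  0.5] w 0.0854 | row mm [ 0.4 -0.4  2.1] deg [ 0.  -0.1 -0.1]
```

With the fingers open, the tips stand at about 0.071 against an expected 0.033. The real fingers therefore end about 38 mm short of the reported TCP, and I allow for that in z from now on. I descend 37 mm more, slowly, watching the force.

```bash
python3 -m crank '[[0,-0.0004,0.010,0,0,0],[0,-0.0004,0.020,0,0,0],[0,-0.0004,0.028,0,0,0],[0,-0.0004,0.034,0,0,0],[0,-0.0004,0.037,0,0,0],[0,-0.0004,0.037,0,0,0]]' 1 40; python3 -c "
from h import *
tips(.4488,.081,('side',))"; python3 -m crank '[[0,0,0,0,0,0],[0,0,0,0,0,0],[0,0,0,0,0,0],[0,0,0,0,0,0],[0,0,0,0,0,0],[0,0,0,0,0,0]]' 0 40; python3 -c "from h import go;go(.455,-.202,.120)"
```

```text
clock: 5.35
position: [0.4484, 0.0811, -0.0171]
ee_rot: [-0.0, 0.761, 0.649, 0.0]
contact_force: [0.7, -0.1, -0.5]
width: 0.0855
side finger -1 748 [0.0361 0.0392 0.0406 0.0424] t 0.049
side finger 1 462 [0.035  0.036  0.0375 0.0387] t 0.055
side object 453 top 0.1
clock: 6.15
position: [0.4488, 0.0811, -0.0165]
ee_rot: [-0.0, 0.761, 0.649, 0.001]
contact_force: [-0.8, -0.1, 5.7]
width: 0.0388
clk 6.15 pos [ 0.4488  0.0811 -0.0165] F [-0.8 -0.1  5.7] w 0.0388 | row mm [-278.5   50.9 -136.9] deg [ 0.  -0.1 -0.1]
```

Width 38.8 mm is the body. I lift and carry it to the middle of the long tray.

```bash
python3 -m crank '[[0,0,-0.010,0,0,0],[0,0,-0.03,0,0,0],[0,0,-0.06,0,0,0],[0,0,-0.09,0,0,0],[-0.01,0.002,-0.115,0,0,0],[-0.03,0.005,-0.13,0,0,0],[-0.06,0.011,-0.137,0,0,0],[-0.095,0.017,-0.137,0,0,0],[-0.13,0.024,-0.137,0,0,0],[-0.165,0.030,-0.137,0,0,0],[-0.20,0.037,-0.137,0,0,0],[-0.235,0.043,-0.137,0,0,0],[-0.26,0.048,-0.137,0,0,0],[-0.273,0.050,-0.137,0,0,0],[-0.2785,0.051,-0.137,0,0,0],[-0.2785,0.051,-0.137,0,0,0],[-0.2785,0.051,-0.137,0,0,0]]'
python3 - <<'E'
from h import *; from rig import viewer
go(.455,-.202,-.012)
a=viewer.get_image("side")["frame"][60:220,260:420];b=viewer.get_image("scene")["frame"][50:210,150:310]
cv2.imwrite("pics/g2.png",cv2.resize(np.hstack([a,b]),(800,400),interpolation=cv2.INTER_CUBIC))
E
```

```text
clock: 8.28
position: [0.455, -0.2012, 0.1202]
ee_rot: [-0.0, 0.76, 0.649, 0.001]
contact_force: [-0.1, 1.3, -1.8]
width: 0.0387
clk 8.28 pos [ 0.455  -0.2012  0.1202] F [-0.1  1.3 -1.8] w 0.0387 | row mm [-1.100e+00  1.000e-01  1.322e+02] deg [ 0.  -0.1 -0. ]
```

View pics/g2.png

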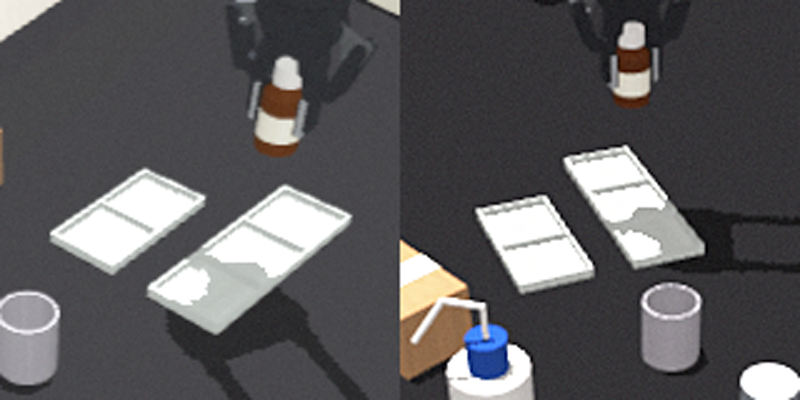

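The bottle hangs upright over the tray, clear of everything. I lower it, release, and retreat.

```bash
python3 -m crank '[[-0.001,0,0.025,0,0,0],[-0.001,0,0.06,0,0,0],[-0.001,0,0.09,0,0,0],[-0.001,0,0.112,0,0,0],[-0.001,0,0.124,0,0,0],[-0.001,0,0.130,0,0,0],[-0.001,0,0.1325,0,0,0],[-0.001,0,0.1330,0,0,0],[-0.001,0,0.1330,0,0,0]]'; python3 -m crank '[[0,0,0,0,0,0],[0,0,0,0,0,0],[0,0,0,0,0,0],[0,0,0,0,0,0],[0,0,-0.005,0,0,0],[0,0,-0.03,0,0,0],[0,0,-0.07,0,0,0],[0,0,-0.11,0,0,0],[0,0,-0.13,0,0,0],[0,0,-0.13,0,0,0]]' 1 40;  python3 -c "from h import *
tips(.455,-.202);go(.4495,.223,.120)"
```

```text
clock: 9.5
position: [0.4555, -0.2023, -0.0123]
ee_rot: [0.0, 0.76, 0.649, 0.001]
contact_force: [-0.3, -0.1, -0.5]
width: 0.0387
clock: 10.75
position: [0.4564, -0.2032, 0.1196]
ee_rot: [0.002, 0.76, 0.649, 0.002]
contact_force: [0.5, 0.2, -0.7]
width: 0.0854
scene finger -1 81 [0.0123 0.0127 0.0144 0.0154] t 0.044
scene finger 1 63 [0.0127 0.015  0.1718 0.1775] t 0.049
scene object 280 top 0.0918
side finger -1 102 [0.0131 0.1689 0.1713 0.1729] t 0.05
side finger 1 110 [0.0126 0.0132 0.0136 0.1696] t 0.044
side object 416 top 0.0893
clk 10.85 pos [ 0.4546 -0.2021  0.1172] F [ 0.1  1.3 -0.1] w 0.0853 | row mm [419.1 -71.7  -2.3] deg [ 0.  -0.1 -0. ]
```

The bottle stands in place (top about 0.09). Next is the second bottle.

```bash
python3 -m crank '[[0.03,-0.005,0,0,0,0],[0.07,-0.012,0,0,0,0],[0.12,-0.02,0,0,0,0],[0.17,-0.029,0,0,0,0],[0.22,-0.038,0,0,0,0],[0.27,-0.046,0,0,0,0],[0.32,-0.055,0,0,0,0],[0.36,-0.062,0,0,0,0],[0.39,-0.067,0,0,0,0],[0.41,-0.07,0,0,0,0],[0.419,-0.0717,0,0,0,0],[0.419,-0.0717,0,0,0,0],[0.419,-0.0717,0,0,0,0]]' 1 40;  python3 -c "from h import *
go(.4495,.223,-.017)"
```

```text
clock: 12.48
position: [0.4492, 0.2221, 0.1173]
ee_rot: [-0.0, 0.761, 0.649, 0.0]
contact_force: [-0.1, 0.2, -0.2]
width: 0.0855
clk 12.47 pos [0.4492 0.2221 0.1173] F [-0.1  0.2 -0.2] w 0.0855 | row mm [9.000e-01 1.000e-01 1.343e+02] deg [ 0. -0. -0.]
```

```bash
python3 -m crank '[[0.001,0,0.025,0,0,0],[0.001,0,0.06,0,0,0],[0.001,0,0.09,0,0,0],[0.001,0,0.112,0,0,0],[0.001,0,0.125,0,0,0],[0.001,0,0.132,0,0,0],[0.001,0,0.1343,0,0,0],[0.001,0,0.1343,0,0,0]]' 1 40;  python3 -m crank '[[0,0,0,0,0,0],[0,0,0,0,0,0],[0,0,0,0,0,0],[0,0,0,0,0,0],[0,0,0,0,0,0],[0,0,0,0,0,0]]' 0 40; python3 -c "from h import go;go(.583,-.226,.120)"
```

```text
clock: 13.48
position: [0.4499, 0.2232, -0.0165]
ee_rot: [0.0, 0.761, 0.649, 0.001]
contact_force: [-0.3, -0.0, -0.1]
width: 0.0854
clock: 14.22
position: [0.4502, 0.2234, -0.0159]
ee_rot: [0.0, 0.761, 0.649, 0.001]
contact_force: [-0.6, 0.3, 5.0]
width: 0.0391
clk 14.22 pos [ 0.4502  0.2234 -0.0159] F [-0.6  0.3  5. ] w 0.0391 | row mm [-422.8  202.  -136.1] deg [ 0.1 -0.1 -0. ]
```

```bash
python3 -m crank '[[0,0,-0.010,0,0,0],[0,0,-0.03,0,0,0],[0,0,-0.07,0,0,0],[0,0,-0.105,0,0,0],[-0.01,0.005,-0.127,0,0,0],[-0.035,0.017,-0.136,0,0,0],[-0.07,0.033,-0.136,0,0,0],[-0.11,0.053,-0.136,0,0,0],[-0.15,0.072,-0.136,0,0,0],[-0.19,0.091,-0.136,0,0,0],[-0.23,0.110,-0.136,0,0,0],[-0.27,0.129,-0.136,0,0,0],[-0.31,0.148,-0.136,0,0,0],[-0.35,0.167,-0.136,0,0,0],[-0.385,0.184,-0.136,0,0,0],[-0.408,0.195,-0.136,0,0,0],[-0.42,0.2007,-0.136,0,0,0],[-0.4228,0.202,-0.136,0,0,0],[-0.4228,0.202,-0.136,0,0,0],[-0.4228,0.202,-0.136,0,0,0]]'; python3 -c "from h import go;go(.583,-.226,-.0123)"
```

```text
clock: 16.73
position: [0.5827, -0.2248, 0.12]
ee_rot: [-0.0, 0.76, 0.65, 0.001]
contact_force: [0.2, -0.1, -1.4]
width: 0.039
clk 16.73 pos [ 0.5827 -0.2248  0.12  ] F [ 0.2 -0.1 -1.4] w 0.039 | row mm [ -1.4   0.3 132.3] deg [ 0.1 -0.1  0. ]
```

```bash
python3 -m crank '[[-0.001,0,0.025,0,0,0],[-0.001,0,0.06,0,0,0],[-0.001,0,0.09,0,0,0],[-0.001,0,0.112,0,0,0],[-0.001,0,0.124,0,0,0],[-0.001,0,0.130,0,0,0],[-0.001,0,0.1320,0,0,0],[-0.001,0,0.1325,0,0,0],[-0.001,0,0.1325,0,0,0]]'; python3 -m crank '[[0,0,0,0,0,0],[0,0,0,0,0,0],[0,0,0,0,0,0],[0,0,0,0,0,0],[0,0,-0.005,0,0,0],[0,0,-0.03,0,0,0],[0,0,-0.07,0,0,0],[0,0,-0.11,0,0,0],[0,0,-0.13,0,0,0],[0,0,-0.13,0,0,0]]' 1 40;  python3 -c "from h import *
tips(.583,-.226,('side',));go(.562,.0545,.120)"
```

```text
clock: 17.85
position: [0.5833, -0.2258, -0.0119]
ee_rot: [0.001, 0.76, 0.65, 0.001]
contact_force: [0.5, -0.6, -1.9]
width: 0.0385
clock: 19.1
position: [0.5842, -0.2266, 0.1204]
ee_rot: [0.003, 0.76, 0.65, 0.002]
contact_force: [-0.4, 0.0, 0.2]
width: 0.085
side finger -1 90 [0.0122 0.0144 0.173  0.1753] t 0.049
side finger 1 88 [0.0122 0.0138 0.1732 0.1749] t 0.044
side object 323 top 0.0902
clk 19.15 pos [ 0.5831 -0.226   0.1187] F [-1.  -0.6 -0.3] w 0.0852 | row mm [273.8 -64.6  -1.3] deg [ 0.2 -0.1  0. ]
```

```bash
python3 -m crank '[[0.03,-0.007,0,0,0,0],[0.07,-0.0165,0,0,0,0],[0.115,-0.027,0,0,0,0],[0.16,-0.038,0,0,0,0],[0.20,-0.047,0,0,0,0],[0.235,-0.0555,0,0,0,0],[0.26,-0.0613,0,0,0,0],[0.271,-0.064,0,0,0,0],[0.2738,-0.0646,0,0,0,0],[0.2738,-0.0646,0,0,0,0],[0.2738,-0.0646,0,0,0,0]]' 1 40;  python3 -c "from h import *
go(.562,.0545,-.022)"
```

```text
clock: 20.52
position: [0.5621, 0.0535, 0.1186]
ee_rot: [0.001, 0.761, 0.649, 0.002]
contact_force: [-0.3, -0.0, 0.2]
width: 0.0851
clk 20.52 pos [0.5621 0.0535 0.1186] F [-0.3 -0.   0.2] w 0.0851 | row mm [  0.8  -0.8 140.6] deg [ 0.2 -0.  -0. ]
```

```bash
python3 -m crank '[[0.001,0,0.025,0,0,0],[0.001,-0.0005,0.06,0,0,0],[0.001,-0.0005,0.09,0,0,0],[0.001,-0.0005,0.115,0,0,0],[0.001,-0.0005,0.130,0,0,0],[0.001,-0.0005,0.138,0.2,0,0],[0.001,-0.0005,0.1406,0.2,0,0],[0.001,-0.0005,0.1406,0.2,0,0]]' 1 40;  python3 -m crank '[[0,0,0,0,0,0],[0,0,0,0,0,0],[0,0,0,0,0,0],[0,0,0,0,0,0],[0,0,0,0,0,0],[0,0,0,0,0,0]]' 0 40; python3 -c "from h import go;go(.595,-.148,.120)"
```

```text
clock: 21.52
position: [0.5629, 0.0546, -0.0215]
ee_rot: [0.0, 0.761, 0.649, 0.001]
contact_force: [-0.4, -0.2, 0.9]
width: 0.0857
clock: 22.28
position: [0.5636, 0.0546, -0.0205]
ee_rot: [0.001, 0.761, 0.649, 0.001]
contact_force: [-0.0, -0.1, 6.0]
width: 0.0549
clk 22.27 pos [ 0.5636  0.0546 -0.0205] F [-0.  -0.1  6. ] w 0.0549 | row mm [-195.    63.3 -140.5] deg [ 0.2 -0.1 -0. ]
```

```bash
python3 -m crank '[[0,0,-0.010,0,0,0],[0,0,-0.03,0,0,0],[0,0,-0.07,0,0,0],[0,0,-0.105,0,0,0],[-0.01,0.003,-0.13,0,0,0],[-0.03,0.0097,-0.14,0,0,0],[-0.06,0.0195,-0.14,0,0,0],[-0.10,0.0325,-0.14,0,0,0],[-0.14,0.0455,-0.14,0,0,0],[-0.17,0.0552,-0.14,0,0,0],[-0.188,0.061,-0.14,0,0,0],[-0.194,0.063,-0.14,0,0,0],[-0.195,0.0633,-0.14,0,0,0],[-0.195,0.0633,-0.14,0,0,0],[-0.195,0.0633,-0.14,0,0,0]]'; python3 -c "from h import go;go(.595,-.148,-.0165)"
```

```text
clock: 24.15
position: [0.5949, -0.147, 0.1196]
ee_rot: [0.001, 0.76, 0.65, 0.001]
contact_force: [-0.8, 1.2, -0.9]
width: 0.0549
clk 24.15 pos [ 0.5949 -0.147   0.1196] F [-0.8  1.2 -0.9] w 0.0549 | row mm [ -1.2  -0.2 136.1] deg [ 0.2 -0.1  0. ]
```

```bash
python3 -m crank '[[-0.001,0,0.025,0,0,0],[-0.001,0,0.06,0,0,0],[-0.001,0,0.09,0,0,0],[-0.001,0,0.115,0,0,0],[-0.001,0,0.127,0,0,0],[-0.001,0,0.133,0,0,0],[-0.001,0,0.1355,0,0,0],[-0.001,0,0.1362,0,0,0],[-0.001,0,0.1362,0,0,0]]'; python3 -m crank '[[0,0,0,0,0,0],[0,0,0,0,0,0],[0,0,0,0,0,0],[0,0,0,0,0,0],[0,0,-0.005,0,0,0],[0,0,-0.03,0,0,0],[0,0,-0.07,0,0,0],[0,0,-0.11,0,0,0],[0,0,-0.135,0,0,0],[0,0,-0.135,0,0,0]]' 1 40;  python3 -c "from h import *
go(.5515,.201,.120)"
```

```text
clock: 25.28
position: [0.5957, -0.148, -0.0159]
ee_rot: [0.001, 0.76, 0.65, 0.002]
contact_force: [0.7, 0.4, -1.0]
width: 0.0546
clock: 26.52
position: [0.5967, -0.1487, 0.1216]
ee_rot: [0.004, 0.76, 0.65, 0.003]
contact_force: [-0.1, 0.0, -0.7]
width: 0.0853
clk 26.52 pos [ 0.5967 -0.1487  0.1216] F [-0.1  0.  -0.7] w 0.0853 | row mm [338.4 -99.2   0.7] deg [0.6 0.  0. ]
```

```bash
python3 -m crank '[[0.03,-0.0088,0,0,0,0],[0.07,-0.0205,0,0,0,0],[0.115,-0.0337,0,0,0,0],[0.16,-0.047,0,0,0,0],[0.205,-0.06,0,0,0,0],[0.25,-0.0733,0,0.3,0,0],[0.29,-0.085,0,0.5,0,0],[0.32,-0.0938,0,0.5,0,0],[0.334,-0.098,0,0.5,0,0],[0.3384,-0.0992,0,0.5,0,0],[0.3384,-0.0992,0,0.5,0,0],[0.3384,-0.0992,0,0.5,0,0]]' 1 40;  python3 - <<'E'
from h import *; from rig import viewer
go(.5515,.201,-.022)
a=viewer.get_image("side")["frame"][90:250,240:410];b=viewer.get_image("scene")["frame"][70:230,140:310]
cv2.imwrite("pics/g3.png",cv2.resize(np.hstack([a,b]),(800,376),interpolation=cv2.INTER_CUBIC))
E
```

```text
clock: 28.02
position: [0.5517, 0.1999, 0.1206]
ee_rot: [0.001, 0.761, 0.649, 0.0]
contact_force: [-0.5, -0.7, -0.3]
width: 0.0854
clk 28.02 pos [0.5517 0.1999 0.1206] F [-0.5 -0.7 -0.3] w 0.0854 | row mm [  1.1  -0.5 142.6] deg [ 0.1  0.  -0. ]
```

View pics/g3.png

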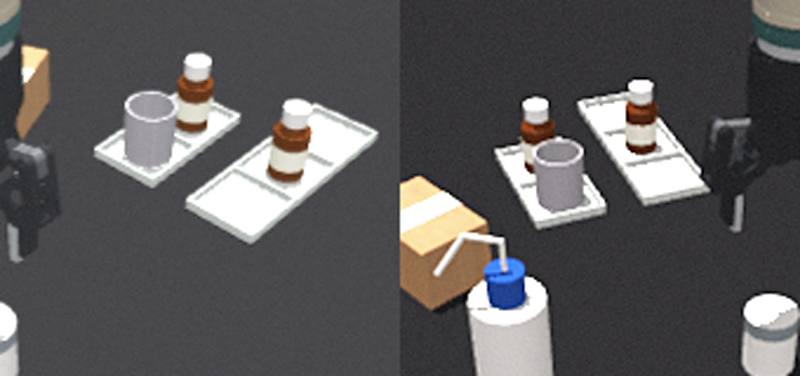

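Both bottles and the beaker stand upright, centred in their compartments. Next is the first jar.

```bash
python3 -m crank '[[0.001,0,0.025,0,0,0],[0.001,-0.0005,0.06,0,0,0],[0.001,-0.0005,0.09,0,0,0],[0.001,-0.0005,0.115,0,0,0],[0.001,-0.0005,0.131,0,0,0],[0.001,-0.0005,0.140,0,0,0],[0.001,-0.0005,0.1426,0,0,0],[0.001,-0.0005,0.1426,0,0,0]]' 1 40;  python3 -m crank '[[0,0,0,0,0,0],[0,0,0,0,0,0],[0,0,0,0,0,0],[0,0,0,0,0,0],[0,0,0,0,0,0],[0,0,0,0,0,0]]' 0 40; python3 -c "from h import go;go(.442,-.280,.120)"
```

```text
clock: 29.12
position: [0.5521, 0.2012, -0.0213]
ee_rot: [0.001, 0.761, 0.649, 0.001]
contact_force: [0.9, -0.2, 0.4]
width: 0.0855
clock: 29.88
position: [0.5527, 0.2014, -0.0205]
ee_rot: [0.001, 0.761, 0.649, 0.001]
contact_force: [-0.5, 0.0, 6.0]
width: 0.0491
clk 29.88 pos [ 0.5527  0.2014 -0.0205] F [-0.5  0.   6. ] w 0.0491 | row mm [-492.7  -33.2 -141. ] deg [ 0.2 -0.  -0. ]
```

```bash
python3 -m crank '[[0,0,-0.010,0,0,0],[0,0,-0.03,0,0,0],[0,0,-0.07,0,0,0],[0,0,-0.11,0,0,0],[-0.02,-0.0013,-0.135,0,0,0],[-0.055,-0.0037,-0.141,0,0,0],[-0.10,-0.0067,-0.141,0,0,0],[-0.145,-0.0098,-0.141,0,0,0],[-0.19,-0.0128,-0.141,0,0,0],[-0.235,-0.0158,-0.141,0,0,0],[-0.28,-0.0189,-0.141,0,0,0],[-0.325,-0.022,-0.141,0,0,0],[-0.37,-0.025,-0.141,0,0,0],[-0.41,-0.0276,-0.141,0,0,0],[-0.445,-0.03,-0.141,0,0,0],[-0.472,-0.0318,-0.141,0,0,0],[-0.487,-0.0328,-0.141,0,0,0],[-0.4927,-0.0332,-0.141,0,0,0],[-0.4927,-0.0332,-0.141,0,0,0],[-0.4927,-0.0332,-0.141,0,0,0]]'; python3 -c "from h import go;go(.442,-.280,-.0165)"
```

```text
clock: 32.38
position: [0.4421, -0.279, 0.12]
ee_rot: [0.001, 0.76, 0.65, 0.002]
contact_force: [0.7, 0.4, -0.8]
width: 0.0493
clk 32.38 pos [ 0.4421 -0.279   0.12  ] F [ 0.7  0.4 -0.8] w 0.0493 | row mm [ -1.2  -0.4 136.5] deg [ 0.2 -0.1  0. ]
```

```bash
python3 -m crank '[[-0.001,0,0.025,0,0,0],[-0.001,0,0.06,0,0,0],[-0.001,0,0.09,0,0,0],[-0.001,0,0.115,0,0,0],[-0.001,0,0.127,0,0,0],[-0.001,0,0.133,0,0,0],[-0.001,0,0.136,0,0,0],[-0.001,0,0.1366,0,0,0],[-0.001,0,0.1366,0,0,0]]'; python3 -m crank '[[0,0,0,0,0,0],[0,0,0,0,0,0],[0,0,0,0,0,0],[0,0,0,0,0,0],[0,0,-0.005,0,0,0],[0,0,-0.03,0,0,0],[0,0,-0.07,0,0,0],[0,0,-0.11,0,0,0],[0,0,-0.135,0,0,0],[0,0,-0.135,0,0,0]]' 1 40;  python3 -c "from h import *
go(.552,.3295,.120)"
```

```text
clock: 33.5
position: [0.4428, -0.2802, -0.0161]
ee_rot: [0.001, 0.76, 0.65, 0.002]
contact_force: [-1.0, 0.3, -1.6]
width: 0.0492
clock: 34.75
position: [0.4435, -0.2813, 0.1212]
ee_rot: [0.004, 0.76, 0.65, 0.002]
contact_force: [-0.6, -0.2, -1.1]
width: 0.0858
clk 34.75 pos [ 0.4435 -0.2813  0.1212] F [-0.6 -0.2 -1.1] w 0.0858 | row mm [6.202e+02 1.170e+01 1.000e-01] deg [0.5 0.1 0. ]
```

```bash
python3 -m crank '[[0.03,0.0006,0,0,0,0],[0.07,0.0013,0,0,0,0],[0.12,0.0023,0,0,0,0],[0.17,0.0032,0,0,0,0],[0.22,0.0042,0,0,0,0],[0.27,0.005,0,0,0,0],[0.32,0.006,0,0.3,0,0],[0.37,0.007,0,0.4,0,0],[0.42,0.008,0,0.4,0,0],[0.47,0.009,0,0.4,0,0],[0.52,0.01,0,0.4,0,0],[0.56,0.0105,0,0.4,0,0],[0.59,0.011,0,0.4,0,0],[0.61,0.0115,0,0.4,0,0],[0.6202,0.0117,0,0.4,0,0],[0.6202,0.0117,0,0.4,0,0],[0.6202,0.0117,0,0.4,0,0]]' 1 40;  python3 -c "from h import *
go(.552,.3295,-.022)"
```

```text
clock: 36.88
position: [0.5518, 0.3284, 0.1201]
ee_rot: [0.002, 0.761, 0.649, -0.001]
contact_force: [0.1, -0.4, 0.3]
width: 0.0858
clk 36.88 pos [0.5518 0.3284 0.1201] F [ 0.1 -0.4  0.3] w 0.0858 | row mm [  1.5  -0.2 142.1] deg [ 0.1  0.2 -0. ]
```

```bash
python3 -m crank '[[0.001,0,0.025,0,0,0],[0.001,0,0.06,0,0,0],[0.001,0,0.09,0,0,0],[0.001,0,0.115,0,0,0],[0.001,0,0.131,0,0,0],[0.001,0,0.139,0,0,0],[0.001,0,0.1421,0,0,0],[0.001,0,0.1421,0,0,0]]' 1 40;  python3 -m crank '[[0,0,0,0,0,0],[0,0,0,0,0,0],[0,0,0,0,0,0],[0,0,0,0,0,0],[0,0,0,0,0,0],[0,0,0,0,0,0]]' 0 40; python3 -c "from h import go;go(.468,-.124,.120)"
```

```text
clock: 37.88
position: [0.5526, 0.3291, -0.0214]
ee_rot: [0.002, 0.761, 0.649, 0.0]
contact_force: [0.2, -0.3, 1.1]
width: 0.0854
clock: 38.62
position: [0.5531, 0.3295, -0.0206]
ee_rot: [0.002, 0.761, 0.649, 0.001]
contact_force: [0.0, 1.2, 5.3]
width: 0.0491
clk 38.62 pos [ 0.5531  0.3295 -0.0206] F [0.  1.2 5.3] w 0.0491 | row mm [-461.4  -12.4 -140.1] deg [ 0.2  0.1 -0. ]
```

```bash
python3 -m crank '[[0,0,-0.010,0,0,0],[0,0,-0.03,0,0,0],[0,0,-0.07,0,0,0],[0,0,-0.11,0,0,0],[-0.015,-0.0004,-0.134,0,0,0],[-0.045,-0.0012,-0.14,0,0,0],[-0.09,-0.0024,-0.14,0,0,0],[-0.135,-0.0036,-0.14,0,0,0],[-0.18,-0.0048,-0.14,0,0,0],[-0.225,-0.006,-0.14,0,0,0],[-0.27,-0.0073,-0.14,0,0,0],[-0.315,-0.0085,-0.14,0,0,0],[-0.36,-0.0097,-0.14,0,0,0],[-0.40,-0.0108,-0.14,0,0,0],[-0.43,-0.0116,-0.14,0,0,0],[-0.45,-0.0121,-0.14,0,0,0],[-0.459,-0.0124,-0.14,0,0,0],[-0.4614,-0.0124,-0.14,0,0,0],[-0.4614,-0.0124,-0.14,0,0,0],[-0.4614,-0.0124,-0.14,0,0,0]]'; python3 -c "from h import go;go(.468,-.124,-.0165)"
```

```text
clock: 41.12
position: [0.468, -0.1233, 0.1199]
ee_rot: [0.002, 0.76, 0.65, 0.001]
contact_force: [-0.8, -0.9, -0.3]
width: 0.0496
clk 41.12 pos [ 0.468  -0.1233  0.1199] F [-0.8 -0.9 -0.3] w 0.0496 | row mm [ -0.6  -0.4 136.4] deg [0.2 0.1 0. ]
```

```bash
python3 -m crank '[[-0.0005,0,0.025,0,0,0],[-0.0005,0,0.06,0,0,0],[-0.0005,0,0.09,0,0,0],[-0.0005,0,0.115,0,0,0],[-0.0005,0,0.127,0,0,0],[-0.0005,0,0.133,0,0,0],[-0.0005,0,0.136,0,0,0],[-0.0005,0,0.1366,0,0,0],[-0.0005,0,0.1366,0,0,0]]'; python3 -m crank '[[0,0,0,0,0,0],[0,0,0,0,0,0],[0,0,0,0,0,0],[0,0,0,0,0,0],[0,0,-0.005,0,0,0],[0,0,-0.03,0,0,0],[0,0,-0.07,0,0,0],[0,0,-0.12,0,0,0],[0.04,0,-0.17,0,0,0],[0.09,0,-0.18,0,0,0],[0.15,0,-0.18,0,0,0],[0.20,0,-0.18,0,0,0],[0.22,0,-0.18,0,0,0],[0.22,0,-0.18,0,0,0]]' 1 40;  python3 - <<'E'
from h import *; from rig import viewer
D={n:viewer.get_image(n) for n in("side","scene")}
a=D["side"]["frame"][90:250,240:410];b=D["scene"]["frame"][70:230,140:310]
cv2.imwrite("pics/g4.png",cv2.resize(np.hstack([a,b]),(800,376),interpolation=cv2.INTER_CUBIC))
T={"bottle long":(.455,-.202,.087,.0135),"jar-":(.442,-.280,.067,.025),"jar+":(.468,-.124,.067,.025),"bottle short":(.583,-.226,.087,.0135),"beaker":(.595,-.148,.067,.028)}
for n,d in D.items():
    w=cloud(d)
    for k,(x,y,h,r) in T.items():
        m=(abs(w[...,2]-h)<.005)&(np.hypot(w[...,0]-x,w[...,1]-y)<.038)
        (cx,cy),rr=cv2.minEnclosingCircle(w[m][:,:2].astype(np.float32)) if m.sum()>3 else ((0,0),0)
        print(n,k,"off mm",round(1000*(cx-x),1),round(1000*(cy-y),1),"r",round(rr,4),"top",np.percentile(w[m][:,2],90).round(4))
    for m in blobs(w,.03,.25):
        R=cv2.minAreaRect(w[m][:,:2].astype(np.float32))
        if R[0][0]>.7: print(n,"bystander",np.round(R[0],3),np.round(R[1],3))
E
```

```text
clock: 42.25
position: [0.4688, -0.1242, -0.0161]
ee_rot: [0.002, 0.76, 0.65, 0.001]
contact_force: [0.2, -0.0, -1.2]
width: 0.049
clock: 44.0
position: [0.5023, 0.0948, 0.1637]
ee_rot: [0.002, 0.759, 0.651, 0.001]
contact_force: [0.4, -0.9, 0.6]
width: 0.0853
side bottle long off mm 1.1 0.7 r 0.0155 top 0.0883
side jar- off mm 1.9 -0.3 r 0.0275 top 0.0693
side jar+ off mm -0.1 1.0 r 0.0261 top 0.0689
side bottle short off mm -7.6 -1.0 r 0.0114 top 0.0888
side beaker off mm 3.2 1.4 r 0.0273 top 0.0683
side bystander [ 0.774 -0.107] [0.082 0.126]
side bystander [0.778 0.112] [0.067 0.081]
side bystander [0.733 0.286] [0.088 0.088]
scene bottle long off mm 1.7 0.2 r 0.0159 top 0.0904
scene jar- off mm -0.2 0.5 r 0.0269 top 0.0706
scene jar+ off mm -0.3 2.2 r 0.0286 top 0.0706
scene bottle short off mm 0.2 1.0 r 0.0146 top 0.0899
scene beaker off mm -2.4 0.9 r 0.0303 top 0.0694
scene bystander [ 0.774 -0.012] [0.329 0.108]
scene bystander [0.733 0.286] [0.091 0.09 ]
```

View pics/g4.png

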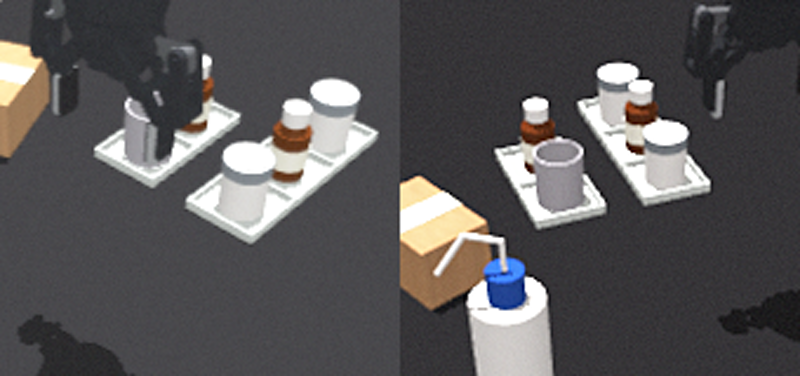

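All five stand upright and centred to a few millimetres. The one 7.6 mm reading, on the short-tray bottle, is because the gripper partly hides its cap in the side view. The bystanders have not moved and the gripper is clear, so I hand in.

```bash
python3 -c "
from rig import job
print(job.sign_off())"
```

```text
the job is handed in; nothing more can be done
None
```

I made up both kits and handed the job in at about 44 s on the robot's clock; the sign-off reports no verdict.
- **Long tray:** a brown bottle in the middle compartment and a white jar on each side.
- **Short tray:** the other brown bottle and the steel beaker, one in each compartment.

**Last checks:** In the final pictures all five stand upright. They are within about 3.5 mm of their compartment centres in both views, against the 20 mm allowed. Their tops are 3–4 mm higher than they measured on the bench, which fits standing on the tray floor. The carton, wash bottle and mortar read within about 1–2 mm of where they started, and the gripper was open and clear.

**What failed or disagreed:**
- **First grasp:** it closed on the first bottle's shoulder and cap, because the real fingertips end about 38 mm short of the reported tool point. I saw this in the pictures, opened without disturbing the bottle, and allowed for it from then on.
- **One final reading:** the side view put the short-tray bottle 7.6 mm off, because the gripper partly hid its cap. The scene view, with the bottle in plain sight, gave about 1 mm.
- **Camera heights:** the scene camera reads about 2 mm higher than the side camera.

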